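# Nest the steel bench block in its corner stop

### The arm

A 6-joint arm with a two-finger parallel gripper is mounted at the origin on the work surface. World frame = base frame: x ahead of the robot, y to its left, z up, the work surface at z = 0. Lengths are in m, angles in rad, forces in N, time in s.
With the tool pointing down it reaches from about 0.4 to 0.825 m from the base axis. Payload 7 kg.
Tool frame: the origin (TCP) lies at the centre of the arm's flange, where the gripper is bolted on; the fingertips stand 178 mm ahead of it and the grasp point (between the pads) lies 159 mm ahead of it; z points along the fingers, y is the direction in which the jaws open and shut (so a half turn about z gives the same grasp; the last joint's range is limited). The gripper opens to 88 mm and grips with 3 to 60 N. Pads are 19 mm wide; open, the fingers measure 130 mm over their backs; the gripper's body (78 mm by 193 mm) begins 47 mm behind the grasp point.
Start: joints at [1.522, 0.359, 0.012, 0, -1.224, -0.288], TCP at [0.223, 0.637, 0.405] pointing down, gripper open.
Joint ranges: [-3.07, 3.07], [-1.43, 2.12], [-1.02, 1.25], [-3.03, 1.67], [-3.05, -0], [-3.03, 3.03]. Speed limits (rad/s): [2.39, 2.39, 3.01, 3.14, 3.14, 3.14].

### API

Orientations are given as [roll, pitch, yaw] about the fixed x, y, z axes, in that order (R = Rz(yaw) Ry(pitch) Rx(roll)).
In Python, from station import * gives the robot as it stands.
- The arm moves only by the tool send_rows, never from a script. Its argument "motion" is a list of rows, each an object with "offset": the shift along the tool's x, y, z in cm, a list of three; "turn": the turn about the tool's z in degrees. In form: [{"offset": [x, y, z], "turn": turn}, ...]. A call has 1 to 8 rows; each row is the pose to reach, as a shift and turn from the pose commanded when the call began, along the tool's axes at that moment; what a row does not reach only later rows make up. A row lasts 1/10 s, in which the tool goes at most 50 mm and 8.59 degrees, less where a joint would pass 70% of its speed; a pose out of reach is approached as far as the arm can. A call with a gripper value outside its range is refused whole. "hand" is the opening, from -1 (shut) to 1 (fully open), set as the call begins (left out, the last holds). The fingers move at their own pace and stop on an object; "squeeze" is the grip in N (left out, the last holds). Time passes only in rows, so rows that repeat a pose let the fingers close. It gives the time, the measured TCP pose, the force and the opening at its end, in the units of the state.
- get_state(): the state, without advancing time (a new reading comes with each control period).
- grab_frame(name): name is "side" or "top"; returns a dict with "frame" (384x512x3 uint8, blue, green, red), "range_z" (384x512 float32, m along the optical axis (not along the pixel's ray), 0 where there is no reading), "vertical_fov" (degrees; the focal length in pixels is half the picture's height over the tangent of half this angle, whatever the lens; pixels are square), "cx", "cy" (the principal point, pixels), "k1" (the pictures are not rectified: a ray, as slopes to the right and down, at radius r is drawn at 1 + k1 r^2 times it, then the intrinsics apply), "cam_to_world" (4x4, takes a point from camera to world coordinates). Camera axes: x right, y up, looking along -z (the intrinsics and any distortion apply to the point x, -y, -z); pixel columns grow to the right and rows downward; lengths in m; the calibration is good to about 2 mm. A picture is of the moment at which its call begins.
- job_done(): hands the job in, once; it reports no verdict.
The state is a dict: "t": time; "q": joint angles; "qd": joint speeds; "joint_efforts": joint torques, N m; "eef_pos": TCP position; "ee_rot": TCP orientation; "force": force on the tool from outside, world axes, zero at the start; "moment": the same for the moment, N m; "width": finger opening in m.
Only numpy, scipy, OpenCV 4.12 (cv2) and the standard library are available. Lean on these libraries where they do the work, as an engineer would, in place of code of your own. Each camera call takes 0.05 s, during which the arm holds its last target. There are 200 camera calls.

### The job

Push the polished steel bench block along the bench top into the brass corner stop, until it sits square in the inside corner with one side against each arm, ready for hammering; leave it there and back away. Only push it with the fingers: it must stay flat on the bench, never picked up or tipped. Leave the look-alike wooden block, the standing copper punch and all the other loose things where they are.

Things in the scene. Friction and masses are not known exactly. Their poses are not given: they have to be found in the camera images.
- steel_block: polished steel bench block, loose, 50 x 50 mm square, 25 mm high, about 0.5 kg, lying flat. Origin: centre of its underside; x, y axes square to its sides. It starts to one side in front of the stop (wooden block on the other side), 19 to 23 cm from one arm's inner face and 6 to 8 cm from the other's plane, with a clear straight way to the first, turned up to 20 degrees
- stop: fixed L-shaped brass corner stop, 18 mm high, open roughly towards the robot. Origin: inside corner, at bench level. Two arms 120 mm long (from the inside corner), 14 mm thick: one along its -y axis, inner face in plane x = 0; one along its -x axis, inner face in plane y = 0. The block belongs on the side x < 0, y < 0; seated, its centre is at x = y = -25 mm
- wood_block: bystander: pale wooden block of the same size, 50 x 50 x 25 mm, loose and light. Origin: centre of its underside
- punch: bystander: copper punch standing on end, 18 mm diameter, 55 mm tall, easily toppled, on the open side of the stop between the two blocks. Origin: centre of its foot
- ring: bystander: small brass ring, 22 mm diameter, 6 mm high, lying behind the stop's corner. Origin: centre of its underside
- hammer: bystander: hammer 230 mm long lying at the left of the bench. Origin: middle of its length, on the bench
- pliers: bystander: pliers with red handles, 130 mm long, 13 mm high, lying at the right. Origin: near its middle, on the bench
- lighter: bystander: yellow lighter, 80 x 24 x 11 mm, lying at the right, far side. Origin: centre of its underside
- jar: bystander: amber jar, 60 mm diameter, 70 mm tall, standing at the left, far side. Origin: centre of its underside
Mind the look-alikes: they are no part of the job. What is meant by the stop is not green, and is the smaller of those in its own colour.

How it is judged:
By the outcome, as a careful person would: the job done as asked, in the order asked, and still so for the second after the job is handed in, with the robot touching nothing.
It also fails if it takes over 48 s, if anything falls off the work surface, if the arm or the gripper's body presses on something with over 40 N, if the wrist force passes 120 N, or if a joint passes its speed limit or range.

## Working session

There is one attempt and no reset: what is moved stays moved. The work goes in short steps, Python scripts to look and compute and a tool call to move; the robot and the scene stay as the last step left them, time stands still between calls to the robot, and variables do not carry over. Pictures are saved under pics/ and viewed, about 8 in all and at most 12, crops included, and the job is handed in when it is done.

Besides the shell and the picture viewer there is one more tool, called after "Call:" as name(argument=value, ...), one argument or row to a line, values as JSON. send_rows: Moves the arm, as the interface text tells. Its arguments: {"type":"object","properties":{"motion":{"type":"array"},"hand":{"type":"number"},"squeeze":{"type":"number"}},"required":["motion"]}

```bash
mkdir -p pics
cat > h.py <<'E'
import numpy as np, cv2
from station import *
def grab(n):
    f=grab_frame(n); im=np.ascontiguousarray(f["frame"]); return f,im
def K(f):
    h=f["frame"].shape[0]; return h/2/np.tan(np.radians(f["vertical_fov"])/2)
def rays(f,uv):
    uv=np.asarray(uv,float).reshape(-1,2); F=K(f)
    d=(uv-[f["cx"],f["cy"]])/F; s=d.copy()
    for _ in range(20): s=d/(1+f["k1"]*(s**2).sum(1,keepdims=True))
    return np.c_[s[:,0],-s[:,1],-np.ones(len(s))]
def onplane(f,uv,z):
    T=np.array(f["cam_to_world"]); r=rays(f,uv)@T[:3,:3].T; o=T[:3,3]
    return o+r*((z-o[2])/r[:,2])[:,None]
def bydepth(f,uv):
    T=np.array(f["cam_to_world"]); uv=np.asarray(uv).reshape(-1,2)
    d=f["range_z"][uv[:,1].astype(int),uv[:,0].astype(int)]
    return (rays(f,uv)*d[:,None])@T[:3,:3].T+T[:3,3]
E
python3 - <<'E'
from h import *
for n in("top","side"):
    f,im=grab(n); cv2.imwrite(f"pics/{n}0.png",im); print(n,K(f),f["cx"],f["cy"],f["k1"],np.round(f["cam_to_world"],3).tolist())
    np.savez(f"{n}0.npz",**f)
print(get_state())
E
```

```text
top 353.1825749666771 263.1954657655301 184.9927349560573 0.028991862244949495 [[0.113, 0.973, -0.203, 0.328], [-0.994, 0.111, -0.021, -0.032], [0.003, 0.204, 0.979, 1.038], [0.0, 0.0, 0.0, 1.0]]
side 455.77949494035437 254.79451342347252 194.9614807046611 0.007324695562178705 [[-0.962, 0.171, -0.215, 0.236], [-0.274, -0.612, 0.742, 1.013], [-0.005, 0.773, 0.635, 0.937], [0.0, 0.0, 0.0, 1.0]]
{'t': 0.1, 'q': array([ 1.52210023e+00,  3.59359047e-01,  1.11654761e-02, -3.20862668e-04,
       -1.22410893e+00, -2.88103825e-01]), 'qd': array([ 0.00047666, -0.00169831,  0.00263522,  0.00200758,  0.00185355,
       -0.0009362 ]), 'joint_efforts': array([-1.30399680e-03, -5.84166312e+01,  2.93749040e+01,  7.01554477e+00,
        1.01232881e-02, -4.22094922e-05]), 'eef_pos': array([0.22300749, 0.63692448, 0.40379216]), 'ee_rot': array([ 3.14006284e+00, -1.38785228e-04, -3.36909068e-01]), 'force': array([-0.38377872,  0.34331605,  0.09979363]), 'moment': array([0.00457639, 0.01138459, 0.01969795]), 'width': 0.08761897133070326}
```

View pics/top0.png

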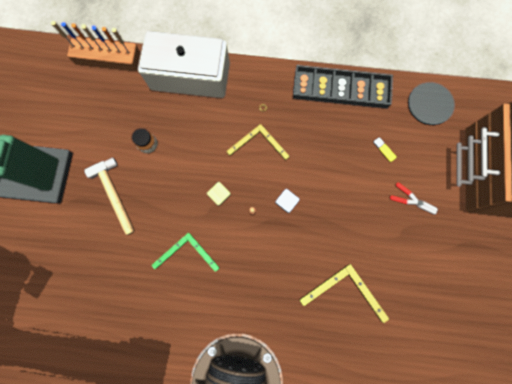

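View pics/side0.png

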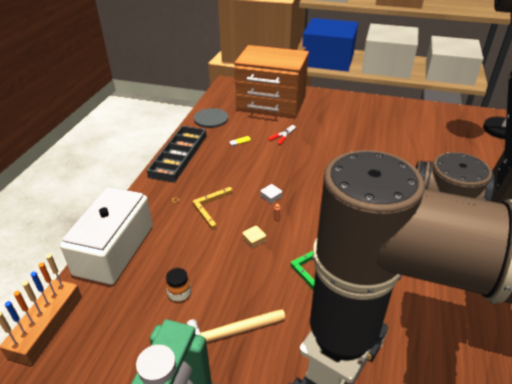

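The top view shows the smaller brass stop with its corner at about (260,127) and arm ends at (230,153) and (287,157). The steel block is at (287,200), the wood block at (219,193), the punch at (252,210) and the ring at (263,107). The green stop and the big brass stop are look-alikes. The side view shows the same layout, with the arm clear of it.

Run:
```python
from h import *
f=dict(np.load("top0.npz")); im=f["frame"]; hsv=cv2.cvtColor(im,cv2.COLOR_BGR2HSV)
up=cv2.resize(im[90:230,200:310],None,fx=6,fy=6,interpolation=cv2.INTER_CUBIC); cv2.imwrite("pics/crop.png",cv2.resize(up,(600,763)) [:600])
H,S,V=cv2.split(hsv)
def comp(m,pt,r=12):
    n,l,st,c=cv2.connectedComponentsWithStats(m.astype(np.uint8))
    ys,xs=np.nonzero(l); k=np.argmin((xs-pt[0])**2+(ys-pt[1])**2); return l==l[ys[k],xs[k]]
for p in[(245,140),(287,200),(219,193),(252,210),(263,107),(180,180)]: print(p,hsv[p[1],p[0]])
def poly(m,z):
    c=max(cv2.findContours(m.astype(np.uint8),cv2.RETR_EXTERNAL,cv2.CHAIN_APPROX_NONE)[0],key=len)[:,0]
    return onplane(f,c,z)
yel=(S>90)&(H>18)&(H<35)&(V>120)
m=comp(yel,(245,140)); ys,xs=np.nonzero(m); P=onplane(f,np.c_[xs,ys],.018)[:,:2]
print("stop n",len(P),P.min(0),P.max(0)); np.save("stop.npy",P)
for nm,mm,pt,z in(("steel",(S<70)&(V>120),(287,200),.025),("wood",(H>15)&(H<35)&(S<150)&(V>150),(219,193),.025),("punch",(H<18)&(V>140)&(S>80),(252,210),.055)):
    m=comp(mm,pt); ys,xs=np.nonzero(m); Q=onplane(f,np.c_[xs,ys],z)[:,:2].astype(np.float32)
    print(nm,len(Q),Q.mean(0),cv2.minAreaRect(Q), bydepth(f,[pt])[0])
# arm fits: split by sides of the corner (y)
ap=P[P[:,0].argmax()]; print("apex",ap)
for s in(1,-1):
    A=P[(s*(P[:,1]-ap[1])>.025)].astype(np.float32); r=cv2.minAreaRect(A); v=cv2.fitLine(A,cv2.DIST_L2,0,.01,.01).ravel(); print(s,len(A),r,v)
```

```text
(245, 140) [ 28 120 241]
(287, 200) [103   7 251]
(219, 193) [ 32  57 248]
(252, 210) [ 25  90 240]
(263, 107) [ 11 145 134]
(180, 180) [ 10 142 140]
stop n 512 [ 0.62219388 -0.07433909] [0.72790206 0.11022888]
steel 364 [ 0.5015128  -0.08410539] ((0.5016594529151917, -0.08389773219823837), (0.05573933199048042, 0.05616183951497078), 57.46794128417969) [ 0.50205075 -0.08403444  0.02457372]
wood 345 [0.5002225  0.11821888] ((0.49996790289878845, 0.11808546632528305), (0.05479402467608452, 0.05339394509792328), 51.554256439208984) [0.49977414 0.11469959 0.02638474]
punch 228 [ 0.45416307 -0.03222078] ((0.45835259556770325, -0.041540659964084625), (0.022599054500460625, 0.1970452070236206), 0.3822731375694275) [0.45738584 0.01207552 0.05561752]
apex [0.72790206 0.02111985]
1 175 ((0.6590452790260315, 0.07563531398773193), (0.0185706689953804, 0.09535534679889679), 46.86904525756836) [ 0.74347246 -0.66876656  0.6574356   0.07749463]
-1 194 ((0.6646210551261902, -0.036371055990457535), (0.09968379139900208, 0.02032977156341076), 46.74066925048828) [ 0.6952805   0.7187385   0.6630658  -0.03821286]
```

View pics/crop.png

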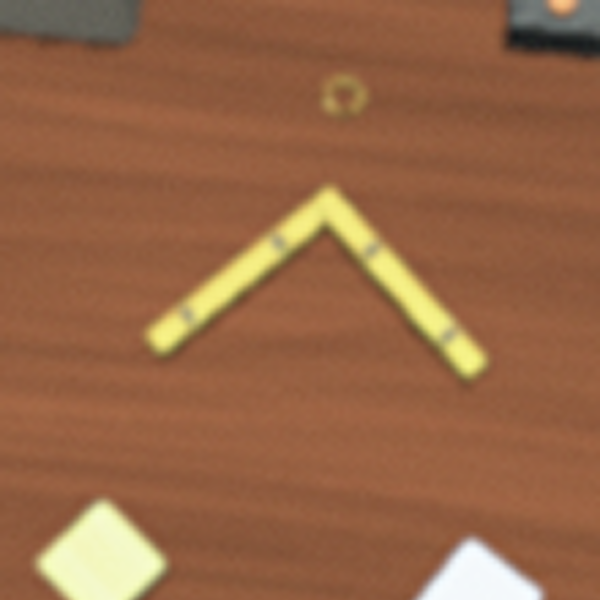

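Call:
send_rows(
  motion=[
    {"offset":[39,27,0],"turn":60},
    {"offset":[39,27,0],"turn":60},
    {"offset":[39,27,0],"turn":60},
    {"offset":[39,27,0],"turn":60},
    {"offset":[39,27,0],"turn":60},
    {"offset":[39,27,0],"turn":60},
    {"offset":[39,27,0],"turn":60},
    {"offset":[39,27,0],"turn":60},
  ],
  hand=-0.7,
)

```text
t: 0.9
eef_pos: [0.4589, 0.3116, 0.4046]
ee_rot: [3.141, 0.0, -1.389]
force: [0.4, 0.4, -0.4]
width: 0.029
```

```bash
cat >> h.py <<'E'
C=np.array([.7077,.0202]); A=np.radians(-43.1); U=np.array([np.cos(A),np.sin(A)]); W=np.array([-np.sin(A),np.cos(A)])
def suv(p): d=np.asarray(p)[...,:2]-C; return np.stack([d@U,d@W],-1)
def to(u,v,z,yaw=-133.1):
    s=get_state(); p=s["eef_pos"]; y=s["ee_rot"][2]; t=C+u*U+v*W
    d=np.r_[t-p[:2],z-p[2]]; c,n=np.cos(y),np.sin(y)
    turn=-(((yaw-np.degrees(y))+180)%360-180)
    print("tcp uv",suv(p).round(4),"offset cm",np.round([100*(c*d[0]+n*d[1]),100*(n*d[0]-c*d[1]),-100*d[2]],2),"turn",round(turn,2),"F",s["force"].round(1),"t",s["t"])
E
python3 -c "
from h import *
to(-.08,-.275,.30)"
```

```text
tcp uv [-0.3808  0.0427] offset cm [43.08  7.66 10.46] turn 53.51 F [ 0.4  0.4 -0.4] t 0.9
```

Call:
send_rows(
  motion=[
    {"offset":[43.1,7.7,10.5],"turn":53.5},
    {"offset":[43.1,7.7,10.5],"turn":53.5},
    {"offset":[43.1,7.7,10.5],"turn":53.5},
    {"offset":[43.1,7.7,10.5],"turn":53.5},
    {"offset":[43.1,7.7,10.5],"turn":53.5},
    {"offset":[43.1,7.7,10.5],"turn":53.5},
    {"offset":[43.1,7.7,10.5],"turn":53.5},
    {"offset":[43.1,7.7,10.5],"turn":53.5},
  ],
)

```text
t: 1.7
eef_pos: [0.4615, -0.0773, 0.3111]
ee_rot: [-3.141, 0.0, -2.319]
force: [1.5, -0.2, -0.1]
width: 0.0129
```

```bash
python3 -c "
from h import *
to(-.08,-.275,.187)
f,im=grab('top'); cv2.imwrite('pics/top1.png',im)
f,im=grab('side'); cv2.imwrite('pics/s1.png',cv2.resize(im[130:290,170:400],None,fx=3,fy=3))
S=cv2.cvtColor(im,cv2.COLOR_BGR2HSV); 
m=((S[...,1]<70)&(S[...,2]>150)).astype(np.uint8); n,l,st,c=cv2.connectedComponentsWithStats(m)
for i in range(1,n):
    if st[i,4]>60 and 180<c[i][0]<360 and 150<c[i][1]<260: print(st[i],c[i],suv(onplane(f,[c[i]],.022)))
"
```

```text
tcp uv [-0.1131 -0.2394] offset cm [ 3.57 -3.29 12.41] turn 0.25 F [ 1.5 -0.2 -0.1] t 1.7
[261 185  20  12 150] [270.19333333 190.71333333] [[-0.0736051  -0.22039834]]
```

View pics/s1.png

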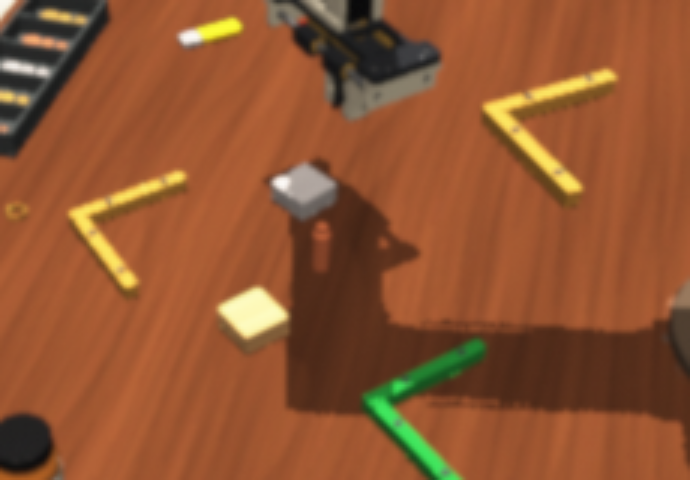

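The side crop shows the steel block at (272,193) full-frame in the gripper's shadow. The punch is just in front of it, and the gripper is above and beyond the block. This agrees with the top-view position. Next I lower behind the block.

Call:
send_rows(
  motion=[
    {"offset":[3.6,-3.3,1],"turn":0.2},
    {"offset":[3.6,-3.3,5],"turn":0.2},
    {"offset":[3.6,-3.3,9],"turn":0.2},
    {"offset":[3.6,-3.3,11],"turn":0.2},
    {"offset":[3.6,-3.3,12.3],"turn":0.2},
    {"offset":[3.6,-3.3,12.3],"turn":0.2},
    {"offset":[3.6,-3.3,12.3],"turn":0.2},
  ],
)

```text
t: 2.5
eef_pos: [0.4621, -0.1241, 0.1885]
ee_rot: [3.141, -0.001, -2.321]
force: [0.6, 0.7, 0.6]
width: 0.0135
```

```bash
python3 -c "
from h import *
to(-.08,-.215,.186)
f,im=grab('side'); cv2.imwrite('pics/s2.png',cv2.resize(im[130:290,170:400],None,fx=3,fy=3))
"
```

```text
tcp uv [-0.0808 -0.2731] offset cm [-5.81 -0.09  0.25] turn 0.13 F [0.6 0.7 0.6] t 2.5
```

View pics/s2.png

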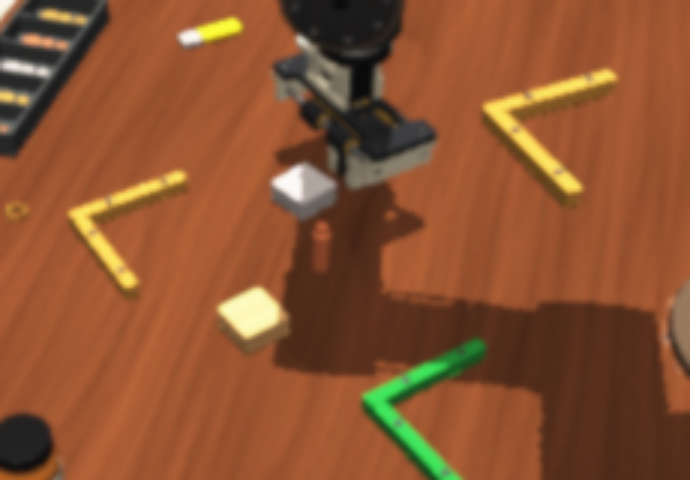

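The side crop shows the fingers down behind the block, crop (340,160), and touching nothing. Next is the first push along +v (tool -x).

Call:
send_rows(
  motion=[
    {"offset":[-1.2,-0.2,0.2],"turn":0.1},
    {"offset":[-2,-0.2,0.2],"turn":0.1},
    {"offset":[-2.6,-0.2,0.2],"turn":0.1},
    {"offset":[-3.2,-0.2,0.2],"turn":0.1},
    {"offset":[-4,-0.2,0.2],"turn":0.1},
    {"offset":[-5,-0.2,0.2],"turn":0.1},
    {"offset":[-6,-0.2,0.2],"turn":0.1},
    {"offset":[-7,-0.2,0.2],"turn":0.1},
  ],
)

```text
t: 3.35
eef_pos: [0.5117, -0.0738, 0.1864]
ee_rot: [-3.142, 0.0, -2.323]
force: [-2.1, -2.4, 3.5]
width: 0.0133
```

```bash
python3 -c "
from h import *
to(-.08,-.0595,.186)
f,im=grab('side'); cv2.imwrite('pics/s3.png',cv2.resize(im[130:290,170:400],None,fx=3,fy=3))
"
```

```text
tcp uv [-0.0788 -0.2025] offset cm [-14.3    0.11   0.04] turn 0.01 F [-2.1 -2.4  3.5] t 3.35
```

View pics/s3.png

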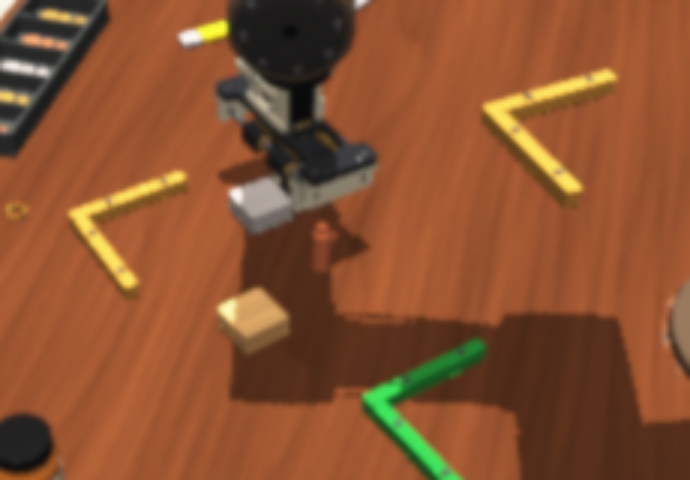

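The block is now at crop (262,205), square against the fingers. The punch still stands at (322,240). I keep pushing.

Call:
send_rows(
  motion=[
    {"offset":[-1.2,0,0],"turn":0},
    {"offset":[-2.5,0,0],"turn":0},
    {"offset":[-3.8,0,0],"turn":0},
    {"offset":[-5.1,0,0],"turn":0},
    {"offset":[-6.4,0,0],"turn":0},
    {"offset":[-7.7,0,0],"turn":0},
    {"offset":[-9,0,0],"turn":0},
    {"offset":[-10,0,0],"turn":0},
  ],
)

```text
t: 4.2
eef_pos: [0.5803, -0.0005, 0.1863]
ee_rot: [-3.141, 0.0, -2.323]
force: [-1.8, -2.5, 1.0]
width: 0.0132
```

Call:
send_rows(
  motion=[
    {"offset":[-0.8,0,0],"turn":0},
    {"offset":[-1.5,0,0],"turn":0},
    {"offset":[-2.1,0,0],"turn":0},
    {"offset":[-2.6,0,0],"turn":0},
    {"offset":[-3.1,0,0],"turn":0},
    {"offset":[-3.5,0,0],"turn":0},
    {"offset":[-3.8,0,0],"turn":0},
    {"offset":[-3.9,0,0],"turn":0},
  ],
)

```text
t: 5.0
eef_pos: [0.6062, 0.0272, 0.1864]
ee_rot: [-3.142, 0.0, -2.323]
force: [-2.2, -2.5, 0.0]
width: 0.0133
```

```bash
python3 -c "
from h import *
to(-.08,-.0595,.186)
f,im=grab('side'); cv2.imwrite('pics/s4.png',cv2.resize(im[130:290,150:380],None,fx=3,fy=3))
"
```

```text
tcp uv [-0.0789 -0.0642] offset cm [-0.47  0.11  0.04] turn 0.01 F [-2.2 -2.5  0. ] t 5.0
```

View pics/s4.png

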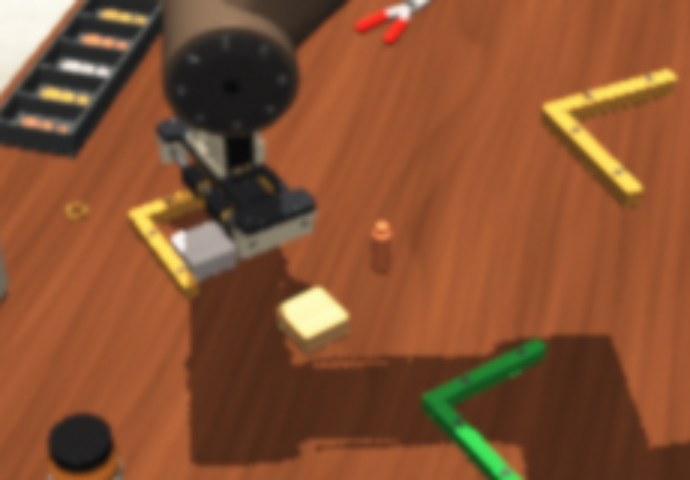

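The block is at crop (205,248), just short of the left arm, and the wood block and punch have not moved. I close the last few millimetres gently.

Call:
send_rows(
  motion=[
    {"offset":[-0.15,0,0],"turn":0},
    {"offset":[-0.3,0,0],"turn":0},
    {"offset":[-0.4,0,0],"turn":0},
    {"offset":[-0.4,0,0],"turn":0},
  ],
)

```text
t: 5.45
eef_pos: [0.6087, 0.0298, 0.1864]
ee_rot: [3.141, -0.001, -2.323]
force: [-2.1, -1.2, 1.5]
width: 0.0132
```

Call:
send_rows(
  motion=[
    {"offset":[-0.1,0,0],"turn":0},
    {"offset":[-0.2,0,0],"turn":0},
    {"offset":[-0.2,0,0],"turn":0},
  ],
)

```text
t: 5.75
eef_pos: [0.6091, 0.0302, 0.1864]
ee_rot: [3.141, -0.004, -2.323]
force: [-6.9, -8.3, 5.7]
width: 0.0134
```

Call:
send_rows(
  motion=[
    {"offset":[-0.1,0,0],"turn":0},
    {"offset":[-0.1,0,0],"turn":0},
    {"offset":[1,0,0],"turn":0},
    {"offset":[2.5,0,0],"turn":0},
    {"offset":[2.5,0,-2.5],"turn":0},
    {"offset":[2.5,0,-5.5],"turn":0},
    {"offset":[2.5,0,-5.5],"turn":0},
  ],
  hand=-1,
)

```text
t: 6.45
eef_pos: [0.5944, 0.0131, 0.2458]
ee_rot: [-3.137, 0.007, -2.322]
force: [0.8, 0.1, 0.3]
width: 0.0002
```

```bash
python3 -c "
from h import *
print(get_state()['width'])
to(-.142,-.027,.186)
"
```

```text
0.00015687194689388648
tcp uv [-0.0779 -0.0826] offset cm [-5.56  6.41  5.98] turn 0.05 F [0.8 0.1 0.3] t 6.45
```

Call:
send_rows(
  motion=[
    {"offset":[-1.5,3,0],"turn":0},
    {"offset":[-5.5,6.4,0],"turn":0},
    {"offset":[-5.5,6.4,0],"turn":0},
    {"offset":[-5.5,6.4,0],"turn":0},
    {"offset":[-5.5,6.4,0],"turn":0},
  ],
)

```text
t: 6.95
eef_pos: [0.5836, 0.0966, 0.2413]
ee_rot: [3.142, 0.0, -2.323]
force: [-0.4, -0.5, -0.2]
width: -0.0001
```

```bash
python3 -c "
from h import *
to(-.142,-.027,.186)
f,im=grab('side'); cv2.imwrite('pics/s5.png',cv2.resize(im[160:260,150:300],None,fx=5,fy=5))
"
```

```text
tcp uv [-0.1428 -0.029 ] offset cm [-0.2  -0.08  5.53] turn 0.01 F [-0.4 -0.5 -0.2] t 6.95
```

View pics/s5.png

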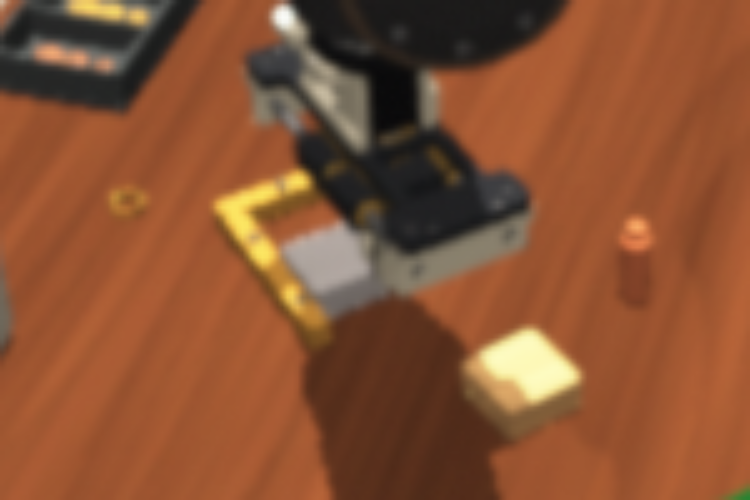

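The block lies along the left arm at crop (330,260). The wood block at (520,380), the punch and the ring are all where they were. I lower beside the block and push along +u (tool -y).

Call:
send_rows(
  motion=[
    {"offset":[-0.2,0,2],"turn":0},
    {"offset":[-0.2,0,4],"turn":0},
    {"offset":[-0.2,0,5.2],"turn":0},
    {"offset":[-0.2,0,5.5],"turn":0},
    {"offset":[-0.2,0,5.5],"turn":0},
  ],
)

```text
t: 7.5
eef_pos: [0.5853, 0.098, 0.1861]
ee_rot: [3.141, -0.001, -2.324]
force: [0.3, 0.3, -0.0]
width: 0.0002
```

Call:
send_rows(
  motion=[
    {"offset":[0,-0.6,0],"turn":0},
    {"offset":[0,-1.2,0],"turn":0},
    {"offset":[0,-1.8,0],"turn":0},
    {"offset":[0,-2.4,0],"turn":0},
    {"offset":[0,-3,0],"turn":0},
    {"offset":[0,-3.6,0],"turn":0},
    {"offset":[0,-4.2,0],"turn":0},
    {"offset":[0,-4.8,0],"turn":0},
  ],
)

```text
t: 8.3
eef_pos: [0.6206, 0.0655, 0.1864]
ee_rot: [3.141, -0.0, -2.323]
force: [-2.4, 1.8, 1.4]
width: 0.0006
```

```bash
python3 -c "
from h import *
to(-.071,-.027,.186)
"
```

```text
tcp uv [-0.0945 -0.0265] offset cm [ 0.05 -2.35  0.04] turn 0.01 F [-2.4  1.8  1.4] t 8.3
```

Call:
send_rows(
  motion=[
    {"offset":[0,-0.5,0],"turn":0},
    {"offset":[0,-1,0],"turn":0},
    {"offset":[0,-1.4,0],"turn":0},
    {"offset":[0,-1.7,0],"turn":0},
    {"offset":[0,-1.9,0],"turn":0},
    {"offset":[0,-2.1,0],"turn":0},
    {"offset":[0,-2.1,0],"turn":0},
  ],
)

```text
t: 9.0
eef_pos: [0.6359, 0.0511, 0.1863]
ee_rot: [-3.141, 0.0, -2.323]
force: [-0.4, -0.3, 0.3]
width: 0.0005
```

```bash
python3 -c "
from h import *
to(-.071,-.027,.186)
f,im=grab('side'); cv2.imwrite('pics/s6.png',cv2.resize(im[160:260,150:300],None,fx=5,fy=5))
"
```

```text
tcp uv [-0.0736 -0.0265] offset cm [ 0.05 -0.26  0.03] turn -0.0 F [-0.4 -0.3  0.3] t 9.0
```

View pics/s6.png

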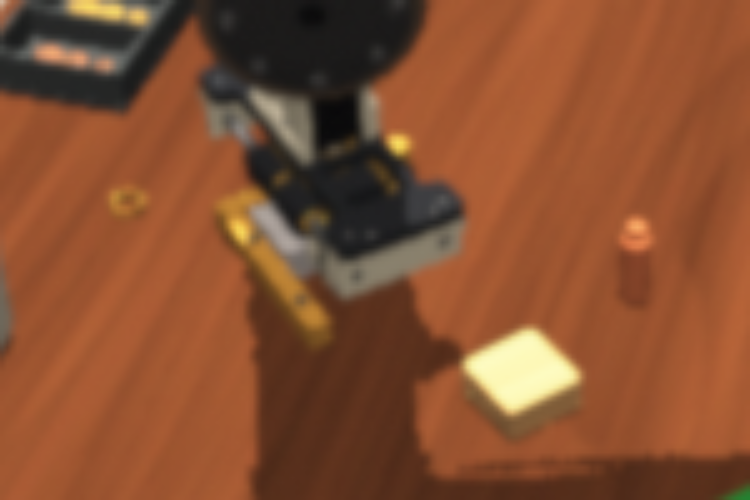

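The block is sliding along the left arm and is nearly in the corner, crop (285,235). Force is low, so it is not yet against the second arm. I continue in small steps.

Call:
send_rows(
  motion=[
    {"offset":[0,-0.15,0],"turn":0},
    {"offset":[0,-0.3,0],"turn":0},
    {"offset":[0,-0.3,0],"turn":0},
  ],
)

```text
t: 9.35
eef_pos: [0.6379, 0.0492, 0.1863]
ee_rot: [3.142, -0.0, -2.323]
force: [-0.5, 0.6, 0.2]
width: 0.0001
```

Call:
send_rows(
  motion=[
    {"offset":[0,-0.1,0],"turn":0},
    {"offset":[0,-0.2,0],"turn":0},
    {"offset":[0,-0.2,0],"turn":0},
  ],
)

```text
t: 9.65
eef_pos: [0.6394, 0.0478, 0.1863]
ee_rot: [-3.142, -0.0, -2.323]
force: [-0.8, 0.5, 0.4]
width: 0.0001
```

Call:
send_rows(
  motion=[
    {"offset":[0,-0.1,0],"turn":0},
    {"offset":[0,-0.2,0],"turn":0},
    {"offset":[0,-0.2,0],"turn":0},
  ],
)

```text
t: 9.95
eef_pos: [0.6409, 0.0464, 0.1863]
ee_rot: [-3.142, -0.0, -2.323]
force: [-0.6, 1.2, -0.5]
width: 0.0004
```

Call:
send_rows(
  motion=[
    {"offset":[0,-0.1,0],"turn":0},
    {"offset":[0,-0.2,0],"turn":0},
    {"offset":[0,-0.2,0],"turn":0},
  ],
)

```text
t: 10.25
eef_pos: [0.6423, 0.0451, 0.1863]
ee_rot: [-3.142, -0.0, -2.323]
force: [-1.0, 1.4, -1.3]
width: 0.0006
```

```bash
python3 -c "
from h import *
to(-.071,-.027,.186)
"
```

```text
tcp uv [-0.0647 -0.0265] offset cm [0.05 0.63 0.03] turn -0.0 F [-1.   1.4 -1.3] t 10.25
```

Call:
send_rows(
  motion=[
    {"offset":[0,-0.1,0],"turn":0},
    {"offset":[0,-0.2,0],"turn":0},
    {"offset":[0,-0.3,0],"turn":0},
    {"offset":[0,-0.3,0],"turn":0},
  ],
)

```text
t: 10.65
eef_pos: [0.6434, 0.0442, 0.1863]
ee_rot: [3.139, -0.001, -2.323]
force: [-8.8, 9.5, 3.6]
width: 0.0005
```

Call:
send_rows(
  motion=[
    {"offset":[0,-0.1,0],"turn":0},
    {"offset":[0,-0.2,0],"turn":0},
    {"offset":[0,-0.2,0],"turn":0},
  ],
)

```text
t: 10.95
eef_pos: [0.6438, 0.0439, 0.1864]
ee_rot: [3.137, -0.001, -2.323]
force: [-14.8, 18.3, 9.8]
width: 0.0001
```

```bash
python3 -c "
from h import *
to(-.071,-.027,.186)
f,im=grab('top'); cv2.imwrite('pics/t7.png',cv2.resize(im[100:190,210:310],None,fx=6,fy=6))
"
```

```text
tcp uv [-0.0629 -0.0263] offset cm [0.07 0.81 0.04] turn 0.0 F [-14.8  18.3   9.8] t 10.95
```

View pics/t7.png

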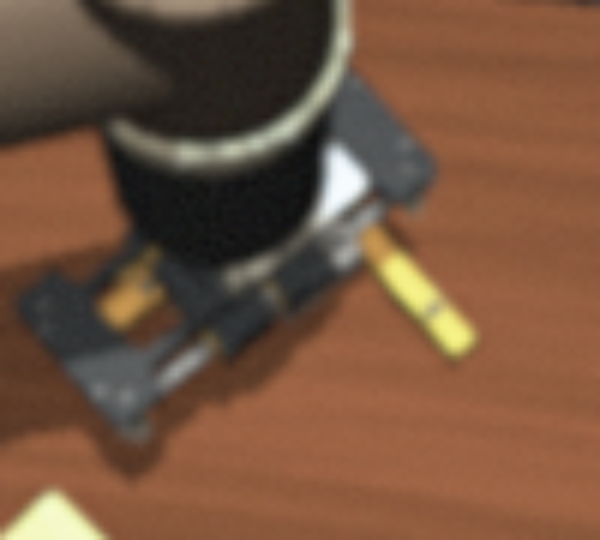

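The top crop shows the block's bright top at (345,185), against the right arm under the gripper. Contact force is about 24 N, so it is seated on that face. I back off and give a final squaring push along +v.

Call:
send_rows(
  motion=[
    {"offset":[0,1,0],"turn":0},
    {"offset":[0,3,0],"turn":0},
    {"offset":[0,3,-2],"turn":0},
    {"offset":[0,3,-5.5],"turn":0},
    {"offset":[3,3,-5.5],"turn":0},
    {"offset":[6,0,-5.5],"turn":0},
    {"offset":[6,-2,-5.5],"turn":0},
    {"offset":[6,-2,-5.5],"turn":0},
  ],
)

```text
t: 11.8
eef_pos: [0.6207, -0.0177, 0.242]
ee_rot: [-3.14, 0.001, -2.325]
force: [0.4, -0.5, -0.3]
width: 0.0005
```

```bash
python3 -c "
from h import *
to(-.029,-.085,.186)
f,im=grab('side'); cv2.imwrite('pics/s8.png',cv2.resize(im[160:260,150:300],None,fx=5,fy=5,interpolation=cv2.INTER_CUBIC))
"
```

```text
tcp uv [-0.0376 -0.0871] offset cm [-0.21 -0.86  5.6 ] turn -0.1 F [ 0.4 -0.5 -0.3] t 11.8
```

Call:
send_rows(
  motion=[
    {"offset":[-0.2,-0.8,0],"turn":0},
    {"offset":[-0.2,-0.8,2],"turn":0},
    {"offset":[-0.2,-0.8,4],"turn":0},
    {"offset":[-0.2,-0.8,5.5],"turn":0},
    {"offset":[-0.2,-0.8,5.5],"turn":0},
    {"offset":[-1,-0.8,5.5],"turn":0},
    {"offset":[-1.7,-0.8,5.5],"turn":0},
    {"offset":[-1.7,-0.8,5.5],"turn":0},
  ],
)

```text
t: 12.65
eef_pos: [0.6383, -0.0076, 0.1875]
ee_rot: [-3.14, 0.002, -2.322]
force: [0.8, -0.2, 0.6]
width: 0.0006
```

```bash
python3 -c "
from h import *
to(-.029,-.060,.186)
"
```

```text
tcp uv [-0.0316 -0.0677] offset cm [-0.77 -0.27  0.15] turn 0.07 F [ 0.8 -0.2  0.6] t 12.65
```

Call:
send_rows(
  motion=[
    {"offset":[-0.2,0,0],"turn":0},
    {"offset":[-0.4,0,0],"turn":0},
    {"offset":[-0.6,0,0],"turn":0},
    {"offset":[-0.75,0,0],"turn":0},
    {"offset":[-0.75,0,0],"turn":0},
  ],
)

```text
t: 13.15
eef_pos: [0.6422, -0.0032, 0.1864]
ee_rot: [-3.142, 0.0, -2.323]
force: [0.6, 0.0, 0.5]
width: 0.0005
```

Call:
send_rows(
  motion=[
    {"offset":[-0.1,0,0],"turn":0},
    {"offset":[-0.2,0,0],"turn":0},
    {"offset":[-0.2,0,0],"turn":0},
  ],
)

```text
t: 13.45
eef_pos: [0.643, -0.0023, 0.1863]
ee_rot: [3.141, -0.001, -2.323]
force: [-1.9, -3.2, 1.7]
width: 0.0006
```

```bash
python3 -c "
from h import *
to(-.029,-.060,.186)
"
```

```text
tcp uv [-0.0319 -0.0606] offset cm [-0.06 -0.29  0.03] turn -0.01 F [-1.9 -3.2  1.7] t 13.45
```

Call:
send_rows(
  motion=[
    {"offset":[-0.1,0,0],"turn":0},
    {"offset":[-0.2,0,0],"turn":0},
    {"offset":[-0.3,0,0],"turn":0},
    {"offset":[-0.3,0,0],"turn":0},
  ],
)

```text
t: 13.85
eef_pos: [0.6437, -0.0018, 0.1863]
ee_rot: [3.14, -0.006, -2.324]
force: [-6.9, -10.7, 8.2]
width: 0.0002
```

Call:
send_rows(
  motion=[
    {"offset":[1,0,0],"turn":0},
    {"offset":[3,0,0],"turn":0},
    {"offset":[5,0,-2],"turn":0},
    {"offset":[8,0,-5],"turn":0},
    {"offset":[12,0,-9],"turn":0},
    {"offset":[16,0,-12],"turn":0},
    {"offset":[20,0,-14],"turn":0},
    {"offset":[24,0,-14],"turn":0},
  ],
)

```text
t: 14.65
eef_pos: [0.4813, -0.1758, 0.3301]
ee_rot: [-3.136, 0.005, -2.322]
force: [-0.3, -1.6, -0.2]
width: 0.0004
```

Run:
```python
from h import *
print(get_state()["eef_pos"],get_state()["force"])
f,im=grab('side'); a=cv2.resize(im[160:260,150:300],None,fx=5,fy=5,interpolation=cv2.INTER_CUBIC); cv2.imwrite('pics/s9.png',a)
g,it=grab('top')
H,S,V=cv2.split(cv2.cvtColor(it,cv2.COLOR_BGR2HSV))
m=((S<70)&(V>110)).astype(np.uint8); n,l,st,c=cv2.connectedComponentsWithStats(m)
for i in range(1,n):
    if st[i,4]>100 and 230<c[i][0]<300 and 110<c[i][1]<220:
        ys,xs=np.nonzero(l==i); Q=onplane(g,np.c_[xs,ys],.025).astype(np.float32)[:,:2]; r=cv2.minAreaRect(Q); print(st[i],suv(Q.mean(0)),suv(r[0]),r)
cv2.imwrite('pics/t9.png',cv2.resize(it[90:230,190:310],None,fx=4.2,fy=4.2,interpolation=cv2.INTER_CUBIC))
```

```text
[ 0.4813079  -0.17580496  0.33007107] [-0.28713206 -1.5737289  -0.22227717]Traceback (most recent call last):
  File "<stdin>", line 9, in <module>
cv2.error: OpenCV(4.12.0) /io/opencv/modules/imgproc/src/convhull.cpp:143: error: (-215:Assertion failed) total >= 0 && (depth == CV_32F || depth == CV_32S) in function 'convexHull'
```

Run:
```python
from h import *
g,it=grab('top')
H,S,V=cv2.split(cv2.cvtColor(it,cv2.COLOR_BGR2HSV))
m=((S<60)&(V>110)).astype(np.uint8); n,l,st,c=cv2.connectedComponentsWithStats(m)
for i in range(1,n):
    if st[i,4]>100 and 230<c[i][0]<300 and 110<c[i][1]<220:
        ys,xs=np.nonzero(l==i); Q=np.ascontiguousarray(onplane(g,np.c_[xs,ys],.025)[:,:2],dtype=np.float32); r=cv2.minAreaRect(Q); print(st[i],suv(Q.mean(0)),suv(r[0]),r)
cv2.imwrite('pics/t9.png',cv2.resize(it[90:230,190:310],None,fx=4.2,fy=4.2,interpolation=cv2.INTER_CUBIC))
```

```text
[275 126  13  67 581] [-0.00935741 -0.11037608] [-0.00963404 -0.11121268] ((0.6246768832206726, -0.05442062020301819), (0.20485277473926544, 0.028641371056437492), 1.4878737926483154)
```

View pics/t9.png

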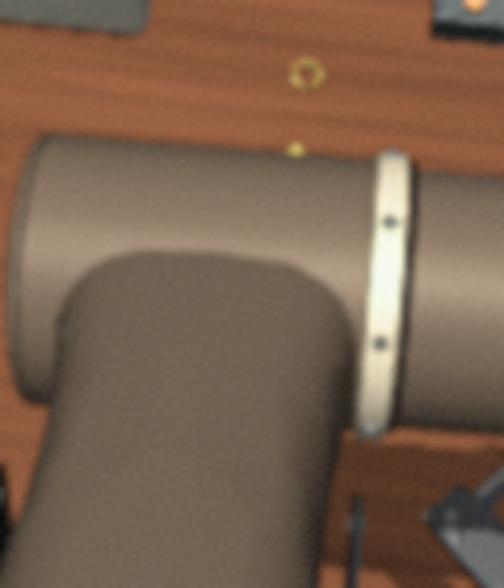

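View pics/s9.png

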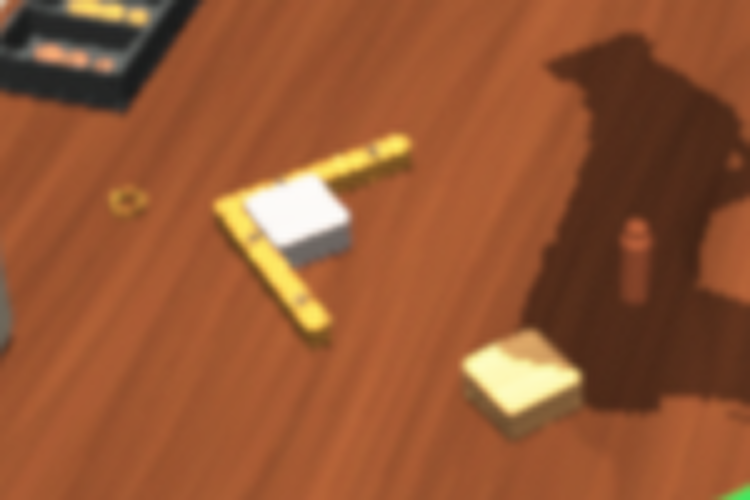

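The top view is blocked by the arm. The side crop shows the block at (300,215) tucked into the corner along both arms. The ring, wood block and punch have not moved. I check the seating numerically from the side view.

Run:
```python
from h import *
g,it=grab('side')
H,S,V=cv2.split(cv2.cvtColor(it,cv2.COLOR_BGR2HSV))
m=((S<60)&(V>170)).astype(np.uint8); n,l,st,c=cv2.connectedComponentsWithStats(m)
for i in range(1,n):
    if st[i,4]>50 and 190<c[i][0]<230 and 190<c[i][1]<220:
        ys,xs=np.nonzero(l==i); Q=np.ascontiguousarray(onplane(g,np.c_[xs,ys],.025)[:,:2],dtype=np.float32); r=cv2.minAreaRect(Q); print("block",st[i],suv(Q.mean(0)),suv(r[0]),r)
m=((S>90)&(H>18)&(H<35)&(V>190)).astype(np.uint8)
m[:, :190]=0;m[:,240:]=0;m[:180]=0;m[232:]=0
ys,xs=np.nonzero(m); P=suv(onplane(g,np.c_[xs,ys],.018))
for k,nm in((0,"right arm u"),(1,"left arm v")):
    o=P[:,1-k]; A=P[(o<-.06)&(o>-.12)&(abs(P[:,k])<.03)]; print(nm,len(A),np.percentile(A[:,k],[5,50,95]),"slope deg",np.degrees(np.polyfit(A[:,1-k],A[:,k],1)[0]))
```

```text
block [199 195  21  15 186] [-0.0237273  -0.02701121] [-0.02328072 -0.02696312] ((0.672278106212616, 0.016419654712080956), (0.05099000409245491, 0.054037075489759445), 48.25350570678711)
right arm u 64 [0.00142655 0.00913062 0.0168381 ] slope deg 0.36252380794900674
left arm v 65 [-0.00100556  0.00599786  0.01238919] slope deg -0.6268708915681753
```

```bash
python3 -c "
from station import *
s=get_state(); print(s['t'],s['force'],abs(s['qd']).max()); print(job_done())"
```

```text
14.85 [0.62659539 1.22152669 1.19222984] 0.02847034236136744
the job is handed in; nothing more can be done
None
```

The steel block is in the inside corner of the small brass stop, and the job is handed in at 14.85 s of the 48 s allowed. I pushed it with the fingers along the bench to the left arm, then along that arm to the right arm. A last squaring push followed, and the gripper backed off, touching nothing.

- **Position:** the last side view put the block's centre about 26 mm from each arm's inner face, where 25 mm is ideal.
- **Squareness:** the block measured within about 1.5° of the stop, which is about what the pixels can resolve.
- **Contact:** I felt firm contact on both arms, about 25 N at the highest reading. After the last push along one arm I did not press the other again, so a gap under 1 mm there is possible and the camera could not show it.
- **Bystanders:** the wood block, punch and ring looked unmoved, and the punch was still standing. I did not check the hammer, pliers, lighter and jar at the end, but the gripper never worked near them.
- **Failed check:** the final top-view check gave nothing because the arm hid the corner, so the final numbers come from the side view alone.

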